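Load the spring press and hold its bayonet cap home

ROBOT

A 7-joint arm with a two-finger parallel gripper is mounted at the origin on the work surface. World frame = base frame: x ahead of the robot, y to its left, z up, the work surface at z = 0. Lengths are in m, angles in rad, forces in N, time in s.
With the tool pointing down it reaches from about 0.4 to 0.85 m from the base axis. Payload 10.4 kg.
Tool frame: the origin (TCP) lies at the very end of the fingers, on their centre line; the grasp point (between the pads) lies 19 mm behind it; z points along the fingers, y is the line along which they close (so a half turn about z gives the same grasp; the last joint's range is limited). The gripper opens to 87 mm and grips with 3 to 60 N. Pads are 19 mm wide; open, the fingers measure 117 mm over their backs; the gripper's body (75 mm by 190 mm) begins 51 mm behind the grasp point.
Start: joints at [1.221, 0.332, -0.065, 1.46, 0.022, 1.35, -0.088], TCP at [0.201, -0.592, 0.223] pointing down, gripper open.
Joint ranges: [-2.6, 2.6], [-0.5, 2.12], [-1.47, 1.34], [0.16, 2.42], [-1.27, 4.41], [0.06, 2.06], [-2.6, 2.6]. Speed limits (rad/s): [2.22, 2.22, 2.79, 2.79, 3.14, 3.14, 3.14].

INTERFACE

Orientations are given as a unit quaternion [x, y, z, w].
In Python, from bench import * gives the robot as it stands.
- The arm moves only by the tool step_arm, never from a script. Its arguments are lists of equal length, an entry for each row: "delta_pos": the shift along the world's x, y, z in units of 25 mm (1.0 is 25 mm), a list of three; "turn": the turn about the world's z in units of 0.12 rad (1.0 is 0.12 rad). In form: {"delta_pos": [[tx, ty, tz], ...], "turn": [turn, ...]}. A call has 1 to 12 rows; each row shifts and turns the commanded pose from where the row before left it; what a row does not reach is not made up. A row lasts 1/10 s, in which the tool goes at most 50 mm and 8.59 degrees, less where a joint would pass 70% of its speed; a pose out of reach is approached as far as the arm can. A call with a number of a shift or a turn outside -1 to 1 is refused whole. A call with a gripper value outside its range is refused whole. "grip" is the closure, from 0 (fully open) to 1 (shut), set as the call begins (left out, the last holds). The fingers move at their own pace and stop on an object; "newtons" is the grip in N (left out, the last holds). Time passes only in rows, so rows that do not move let the fingers close. It gives the time, the measured TCP pose, the force, the opening and the grip force at its end, in the units of the state.
- read_state(): the state, without advancing time (a new reading comes with each control period).
- camera(name): name is "side" or "top" or "wrist"; returns a dict with "image" (480x640x3 uint8, red, green, blue), "z_map" (480x640 float32, m along the optical axis (not along the pixel's ray), 0 where there is no reading), "mtx" (3x3 intrinsics, pixels), "dist" ([k1, k2, p1, p2, k3] as OpenCV has them; the pictures are not rectified), "view" (4x4, takes a point from world to camera coordinates). Camera axes: x right, y up, looking along -z (the intrinsics and any distortion apply to the point x, -y, -z); pixel columns grow to the right and rows downward; lengths in m; the calibration is good to about 2 mm. A picture is of the moment at which its call begins.
- close_job(): hands the job in; it is judged then, once.
The state is a dict: "time": time; "joint_positions": joint angles; "joint_vel": joint speeds; "joint_torque": joint torques, N m; "ee_pos": TCP position; "eef_rot": TCP orientation; "ft_force": force on the tool from outside, world axes, zero at the start; "torque": the same for the moment, N m; "width": finger opening in m; "grip_force": force on a finger pad.
Only numpy, scipy, OpenCV 4.12 (cv2) and the standard library are available. Lean on these libraries where they do the work, as an engineer would, in place of code of your own. Each camera call takes 0.05 s, during which the arm holds its last target. There are 200 camera calls.

TASK

Take the dark dowel blank from the rack and drop it end-down into the bore of the press. Then fit the red-handled cap: put its lugs into the slots of the collar, push it down against the spring until its shoulder is flush on the collar, and twist it clockwise (seen from above) a quarter turn. Finish while still gripping the cap and holding it pressed down flush and turned, since it rises if it is let go; leave the pale blanks and everything else on the bench where they are.

Things in the scene. Friction and masses are not known exactly. Their poses are not given: they have to be found in the camera images.
- blank_mid (a point): Centre of the dark dowel blank, to go into the press: a plain round rod of 18 mm diameter, 100 mm long, about 30 g, upright in one of the rack's three holes (which one varies). The point is half-way along, 50 mm from either end; z runs along the rod. The rod stands 65 mm clear of the rack's top.
- rack: Pale wooden block with three blind holes in a row, 70 mm (its x) x 180 mm (its y) x 45 mm high, fixed to the bench. Holes 22 mm wide, 35 mm deep, at 0 and +-55 mm along its y. Origin at the centre of its underside.
- blank_pale1: Pale dowel blank of the same size as the dark one, in another hole of the rack; to be left there. Origin at the centre of its lower end.
- blank_pale2: Second pale dowel blank, likewise to be left in the rack. Origin at the centre of its lower end.
- press_mouth (a point): Centre of the top face of the press's round aluminium collar (74 mm across, 140 mm above the bench). Its mouth is a 38 mm round hole with two opposite entry slots, 15 mm wide or more, reaching 28 mm from the axis along this point's +x and -x; each has a red dot beside it. The collar's lip is 8 mm thick; below it a chamber 56 mm wide lets the cap's lugs turn.
- press: The press: dark wooden block 80 x 80 mm, fixed to the bench; origin on its axis at the bench, x along the slots, z up, collar top at z = 140 mm. From z = 118 mm down runs a 22 mm round bore with bevelled rim; the blank in it rests on the plunger, its upper end at z = 132 mm. The cap can turn about 96 degrees clockwise from the slots, to a stop; the other way is blocked.
- plunger (a joint): Spring plunger at the bottom of the bore: 0 = up, grows as it is pushed down, in m (at most 0.016). Spring: 2.8 N at 0, rising 0.7 N per mm. With the blank under it, the cap fully down on the collar pushes it to 0.012 (about 11 N); a cap that is twisted and let go lets it come back to 0.006.
- cap_grip (a point): Centre of the bayonet cap's red grip, an upright flat bar 52 mm long (point's x) x 14 mm thick (y) x 44 mm tall. Its point is 48 mm above the cap's foot; z up. Under the bar is a round shoulder, 64 mm across, 6 mm thick (22 to 28 mm below this point). The cap (about 120 g) stands loose on the bench; turned by half a turn it is the same.
- cap_shoulder (a point): Centre of the underside of the cap's shoulder, 28 mm below the grip's centre; it meets the collar's top when the cap is fully home. While pushed in along the slots, the lugs clear the lip, and the cap can turn, once this is less than 6 mm above the collar.
- pine_block: Pale sawn wood block, 100 x 60 x 55 mm. Bystander. Origin at the centre of its underside.
- hacksaw: Hacksaw with a yellow frame lying flat, about 370 mm long and 20 mm high. Bystander. Origin on the bar of its frame.
- glue_bottle: White bottle with an orange cap, 56 mm across, 140 mm tall, standing. Bystander. Origin at the centre of its underside.
- mug: Blue mug, 80 mm across, 85 mm tall. Bystander. Origin at the centre of its underside.
- hammer: Hammer lying on the bench. Bystander. Origin on its handle axis.
- screwdriver: Screwdriver lying on the bench. Bystander. Origin on its axis.
- blank_dark: The same dark blank; origin at the centre of its lower end.
- cap: The cap; origin at the centre of its foot, 48 mm below the grip's centre. Under the shoulder it has a round steel plug, 33 mm across, 20 mm long, with two lugs at its foot, 10 mm wide and 6 mm high, reaching 25 mm from the axis along +x and -x, in line with the bar.
Not all that is in view belongs to the job. Leave any green look-alike of the blank_pale2 alone. What is shaped like the blank_pale1 but turquoise is not meant.

How it is judged:
On the way:
1. the dark blank stands down in the bore of the press, let go (horizontal distance between blank_mid and press_mouth below 0.007 m and angle between blank_mid's own z axis and vertical below 0.12 rad and z of blank_mid in the frame of press below 0.086 m and contact force between the fingers and blank_dark below 0.05 N), for 0.2 s.
At the end, for the whole second after the job is handed in: Dark blank in the bore, spring plunger pushed down over 8.5 mm; cap centred within 5 mm, level within 0.1 rad, shoulder within 3 mm of the collar, twisted at least 66 degrees clockwise, still gripped (over 3 N), through the last second; pale blanks upright in the rack, within 20 mm (horizontal distance between blank_mid and press_mouth below 0.007 m and angle between blank_mid's own z axis and vertical below 0.12 rad and z of blank_mid in the frame of press below 0.075 m and horizontal distance between cap_shoulder and press_mouth below 0.005 m and z of cap_shoulder in the frame of press between 0.136 and 0.143 m and angle between cap_grip's own z axis and vertical below 0.1 rad and angle between the x axis of cap_grip and the x axis of press, either way round above 1.15 rad and value of joint plunger above 0.0085 m and contact force between the fingers and cap above 3 N and distance of each of blank_pale1, blank_pale2 from where it was at the start of the episode below 0.02 m and angle between each of blank_pale1, blank_pale2's own z axis and vertical below 0.25 rad); the arm keeps its last pose, push and grip.
It fails at once if a bystander was knocked or moved by more than 30 mm (distance of any of pine_block, hacksaw, glue_bottle, mug, hammer, screwdriver from where it was at the start of the episode above 0.03 m).
It fails at once if a pale blank was pulled out or moved by more than 30 mm (distance of any of blank_pale1, blank_pale2 from where it was at the start of the episode above 0.03 m).
It also fails if it takes over 61 s, if anything falls off the work surface, if the arm or the gripper's body presses on something with over 40 N, if the wrist force passes 120 N, or if a joint passes its speed limit or range.

## Working session

There is one attempt and no reset: what is moved stays moved. The work goes in short steps, Python scripts to look and compute and a tool call to move; the robot and the scene stay as the last step left them, time stands still between calls to the robot, and variables do not carry over. Pictures are saved under pics/ and viewed, at most 10 in all, crops included, and the job is handed in when it is done.

Besides the shell and the picture viewer there is one more tool, called after "Emit:" by a JSON object that holds its "op" and its "data". step_arm: Moves the arm, as the interface text tells. Shifts and turns lie within -1 to 1; 1 stands for 25 mm of shift or 0.12 rad of turn. Its arguments: {"type":"object","properties":{"delta_pos":{"type":"array"},"turn":{"type":"array"},"grip":{"type":"number"},"newtons":{"type":"number"}},"required":["delta_pos","turn"]}

```bash
mkdir -p pics
cat > h.py <<'E'
import numpy as np,cv2
from bench import *
def snap(n,f=None):
    c=camera(n)
    if f: cv2.imwrite('pics/'+f,c['image'][:,:,::-1])
    return c
def cloud(c):
    z=c['z_map'];h,w=z.shape
    u,v=np.meshgrid(np.arange(w),np.arange(h))
    p=cv2.undistortPoints(np.stack([u,v],-1).reshape(-1,1,2).astype(np.float64),c['mtx'],np.array(c['dist'])).reshape(h,w,2)
    P=np.stack([p[...,0]*z,-p[...,1]*z,-z,np.ones_like(z)],-1)
    W=P@np.linalg.inv(c['view']).T
    W=W[...,:3]; W[z==0]=np.nan
    return W
E
python3 - <<'E'
from h import *
for n in('top','side'):
    c=snap(n,n+'.png'); np.savez(n+'.npz',W=cloud(c),im=c['image'])
    print(n,np.linalg.inv(c['view'])[:3,3])
print(read_state())
E
```

```text
top [0.26814937 0.00676794 1.32570008]
side [0.24833168 0.84929001 0.75672856]
{'time': 0.1, 'joint_positions': array([ 1.22139789,  0.33278101, -0.06470265,  1.46084276,  0.02161857,
        1.3499024 , -0.08850995]), 'joint_vel': array([-0.00072181, -0.00027021,  0.00029345, -0.00150185, -0.00011262,
        0.00057463, -0.00118743]), 'joint_torque': array([ 1.74444911e-03, -6.24543142e+01,  2.50221690e-02, -3.90719211e+01,
       -6.13156054e-02,  3.65367474e-02,  2.17950458e-05]), 'ee_pos': array([ 0.20051602, -0.59160218,  0.22185775]), 'eef_rot': array([ 9.86678571e-01,  1.62680715e-01, -1.36682932e-04, -6.03434260e-04]), 'ft_force': array([-0.10761805,  0.6921522 , -0.61860524]), 'torque': array([ 0.06227374,  0.00408159, -0.02070266]), 'grip_force': 0.0, 'width': 0.08716810734451869}
```

View pics/top.png

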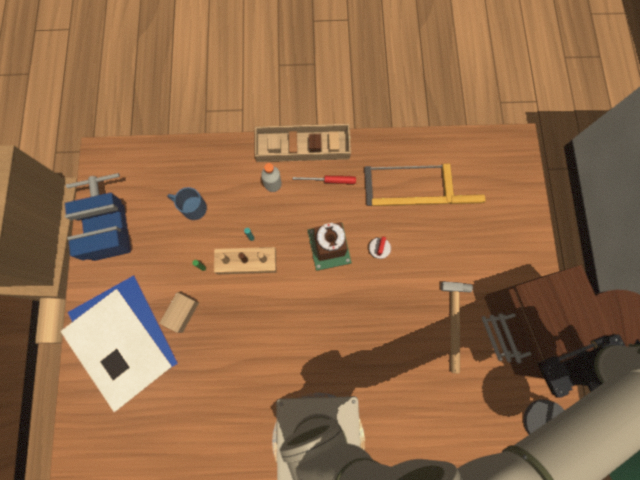

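View pics/side.png

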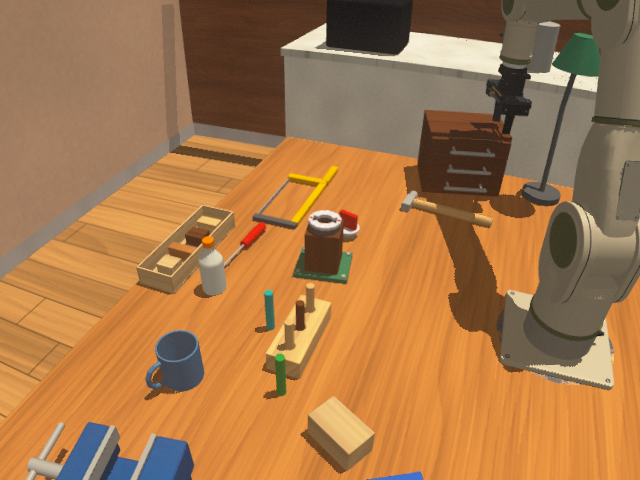

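The top view shows these candidates for the dark blank:
- rack middle (243,258): dark rod
- rack ends (226,259) and (263,257): pale rods
- (249,233): turquoise rod
- (199,264): green rod
- tray (315,142): dark piece

I choose the dark rod in the middle hole. The press is at (331,238) and the cap at (380,247). Next I'll measure these and check with one close crop.

Run:
```python
from h import *
d=np.load('top.npz');W=d['W'];im=d['im'];s=np.load('side.npz');Ws=s['W'];ims=s['im']
crop=cv2.resize(im[215:285,185:405],(800,255),interpolation=cv2.INTER_CUBIC)
crop2=cv2.resize(ims[190:400,230:390],(400,525),interpolation=cv2.INTER_CUBIC)
o=np.zeros((600,800,3),np.uint8);o[:255]=crop;cs=cv2.resize(crop2,(262,345));o[255:600,:262]=cs
cv2.imwrite('pics/crop.png',o[:,:,::-1])
def clus(name,W,im,box,zr,col=None):
    u0,u1,v0,v1=box;P=W[v0:v1,u0:u1].reshape(-1,3);C=im[v0:v1,u0:u1].reshape(-1,3).astype(int)
    m=(P[:,2]>zr[0])&(P[:,2]<zr[1])
    if col is not None:m&=col(C)
    Q=P[m]
    if len(Q)==0:print(name,'none');return Q
    r=cv2.minAreaRect((Q[:,:2]*1000).astype(np.float32))
    print(name,len(Q),Q.mean(0).round(4),'med',np.median(Q,0).round(4),r);return Q
for n,w,i,b in(('top',W,im,(200,290,235,285)),('side',Ws,ims,(262,335,270,380))):
    print(n)
    clus('rack',w,i,b,(.038,.05))
    Q=clus('rods',w,i,b,(.1,.125))
    clus('dark',w,i,b,(.06,.125),lambda C:C.sum(1)<200)
for n,w,i,b,c in(('top',W,im,(305,360,215,270),(365,395,232,265)),('side',Ws,ims,(295,345,205,280),(335,365,205,245))):
    print(n)
    clus('collar',w,i,b,(.132,.15))
    clus('pressbody',w,i,b,(.02,.125))
    clus('shoulder',w,i,c,(.02,.035))
    clus('bar',w,i,c,(.04,.08),lambda C:C[:,0]>1.8*C[:,1])
    clus('red',w,i,b,(.13,.15),lambda C:C[:,0]>1.6*C[:,1]+10)
```

```text
top
rack 1205 [0.5134 0.2008 0.045 ] med [0.5103 0.197  0.0451] ((533.2239379882812, 221.87689208984375), (217.52963256835938, 109.52324676513672), 89.5921859741211)
rods 102 [0.5137 0.2039 0.1092] med [0.5139 0.2034 0.1095] ((514.5167236328125, 202.22837829589844), (17.42673110961914, 126.84535217285156), 0.4847300350666046)
dark 25 [0.5073 0.2182 0.0809] med [0.5074 0.1978 0.0782] ((504.27716064453125, 260.9189147949219), (8.735915184020996, 135.66139221191406), 5.0693769454956055)
side
rack 1782 [0.5083 0.217  0.0451] med [0.5022 0.2236 0.0452] ((534.4163208007812, 226.11489868164062), (115.46022033691406, 233.60519409179688), 0.7659574747085571)
rods 276 [0.5193 0.2145 0.1068] med [0.5117 0.2058 0.1086] ((508.6937561035156, 240.97381591796875), (99.64227294921875, 187.0070343017578), 29.65586280822754)
dark 246 [0.5046 0.2639 0.0828] med [0.5053 0.2102 0.0829] ((504.31585693359375, 273.21649169921875), (15.456425666809082, 140.0244903564453), 6.439283847808838)
top
collar 392 [ 0.554  -0.0506  0.1399] med [ 0.5539 -0.0513  0.14  ] ((553.9531860351562, -51.05811309814453), (73.584
[... 712 characters left out ...]
32812), 46.73860168457031)
pressbody 1620 [ 0.5455 -0.0296  0.0774] med [ 0.5459 -0.0152  0.0773] ((564.482177734375, -108.87112426757812), (81.00084686279297, 205.30555725097656), 10.05922794342041)
shoulder 121 [ 0.5286 -0.1893  0.0274] med [ 0.5289 -0.1899  0.0272] ((527.3540649414062, -194.21841430664062), (46.5565299987793, 33.87715148925781), 31.57411766052246)
bar 195 [ 0.5366 -0.1969  0.0588] med [ 0.536  -0.1963  0.0605] ((540.2730102539062, -200.94046020507812), (17.91132354736328, 54.75531768798828), 70.72637176513672)
red 4 [ 0.5527 -0.0506  0.1412] med [ 0.5523 -0.0516  0.1405] ((552.7230834960938, -49.529788970947266), (67.70757293701172, 4.559517860412598), 10.425140380859375)
```

View pics/crop.png

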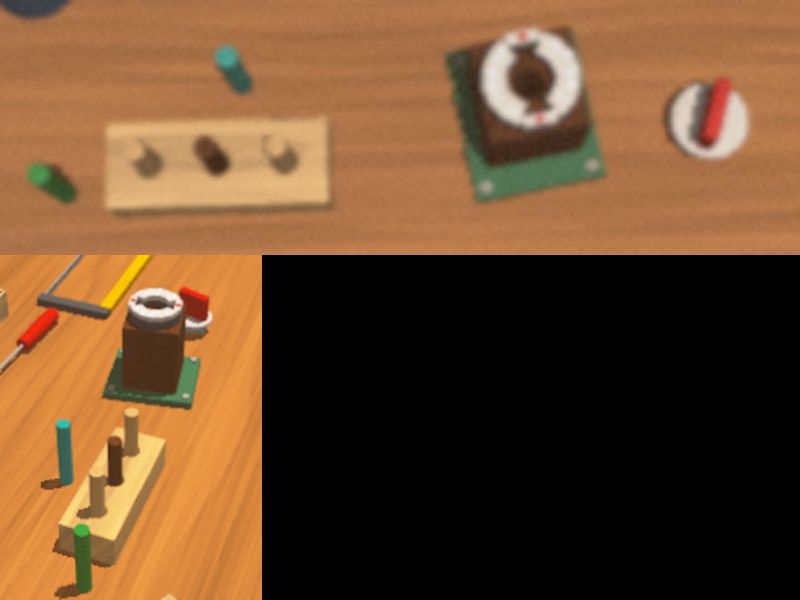

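The crop confirms it: the dark rod is in the rack's middle hole, at crop (212,155). The pale rods are on either side and the turquoise and green look-alikes stand off the rack. The collar's red dots are at crop (521,36) and (540,119), and the red bar of the cap is at (715,110).

Measured positions:
- **Rod:** (0.5145, 0.202)
- **Press:** (0.554, -0.051), slot yaw about 10.3°
- **Cap:** (0.540, -0.202), bar yaw about -19°

Moving to the rod, with the fingers closing along x.

Emit:
{"op": "step_arm", "data": {"delta_pos": [[1,1,0.1],[1,1,0.1],[1,1,0.1],[1,1,0.1],[1,1,0.1],[1,1,0.1],[1,1,0.1],[1,1,0.1],[1,1,0.1],[1,1,0.1],[1,1,0.1],[1,1,0]], "turn": [0.86,0.86,0.86,0.86,0.86,0.86,0.86,0.86,0.86,0.86,0.86,0.86], "grip": 0, "newtons": 25}}

```text
time: 1.3
ee_pos: [0.5015, -0.2908, 0.2502]
eef_rot: [0.708, 0.707, 0.0, 0.0]
ft_force: [0.7, -0.1, -0.2]
width: 0.0872
grip_force: 0.0
```

Emit:
{"op": "step_arm", "data": {"delta_pos": [[0.56,1,0],[0,1,0],[0,1,0],[0,1,0],[0,1,0],[0,1,0],[0,1,0],[0,1,0],[0,1,0],[0,1,0],[0,1,0],[0,1,0]], "turn": [0,0,0,0,0,0,0,0,0,0,0,0]}}

```text
time: 2.5
ee_pos: [0.5144, 0.009, 0.2498]
eef_rot: [0.709, 0.705, -0.0, -0.0]
ft_force: [0.7, 0.1, -0.3]
width: 0.0869
grip_force: 0.0
```

Emit:
{"op": "step_arm", "data": {"delta_pos": [[0,1,0],[0,1,0],[0,1,0],[0,1,0],[0,1,0],[0,1,0],[0,1,0],[0,0.75,0],[0,0,0],[0,0,0]], "turn": [0,0,0,0,0,0,0,0,0,0]}}

```text
time: 3.5
ee_pos: [0.5145, 0.2015, 0.2497]
eef_rot: [0.709, 0.705, -0.0, -0.0]
ft_force: [-0.3, -0.9, 0.0]
width: 0.0871
grip_force: 0.0
```

```bash
cat > look.py <<'E'
from h import *
from scipy.spatial.transform import Rotation as R
import sys
c=snap('wrist',sys.argv[1]); W=cloud(c); s=read_state()
m=R.from_quat(s['eef_rot']).as_matrix()
print(s['time'],s['ee_pos'].round(4),'ytool yaw',np.degrees(np.arctan2(m[1,1],m[0,1])).round(2),'z',m[:,2].round(4),'w',s['width'],'gf',s['grip_force'],'ft',s['ft_force'].round(2),'q',s['joint_positions'].round(2))
np.savez('wrist.npz',W=W,im=c['image'])
E
python3 look.py w1.png
python3 - <<'E'
import numpy as np,cv2
from h import cloud
d=np.load('wrist.npz');W=d['W'];P=W.reshape(-1,3);C=d['im'].reshape(-1,3).astype(int)
near=(abs(P[:,0]-.5145)<.04)&(abs(P[:,1]-.2022)<.1)
for lo,hi in((.1,.12),):
    m=near&(P[:,2]>lo)&(P[:,2]<hi)
    for yc in(.147,.202,.257):
        k=m&(abs(P[:,1]-yc)<.025); print(yc,k.sum(),np.nanmean(P[k],0).round(4),C[k].mean(0), (P[k].min(0)+P[k].max(0))/2 if k.any() else '')
E
```

```text
3.55 [0.5148 0.2008 0.2498] ytool yaw -0.36 z [-4.e-04 -6.e-04 -1.e+00] w 0.08669326231325622 gf 0.0 ft [ 0.11  0.15 -0.35] q [ 0.23  0.25 -0.8   1.58  0.18  1.39 -0.59]
0.147 305 [0.5136 0.1476 0.1075] [234.91803279 199.75737705 134.15409836] [0.51371266 0.14665893 0.10526008]
0.202 323 [0.5137 0.2021 0.108 ] [93.56965944 61.68111455 40.87925697] [0.51352247 0.20122423 0.1054639 ]
0.257 347 [0.5137 0.2565 0.1084] [139.93083573 106.53025937  71.87896254] [0.51342596 0.25626498 0.10579373]
```

View pics/w1.png

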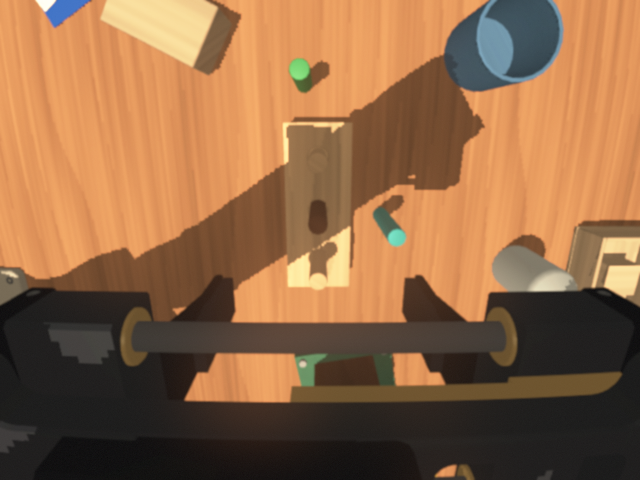

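The wrist view shows the dark rod at (317,217) in the middle hole and the pale ones at (317,160) and (317,280). The turquoise rod at (390,228) is close to the right finger's path. I'll narrow the fingers before going down.

Emit:
{"op": "step_arm", "data": {"delta_pos": [[-0.03,0.05,0],[0,0,-1],[0,0,-1],[0,0,-1],[0,0,-1],[0,0,-1],[0,0,-1],[0,0,-0.6],[0,0,-0.3],[0,0,0]], "turn": [0,0,0,0,0,0,0,0,0,0], "grip": 0.45}}

```text
time: 4.55
ee_pos: [0.5138, 0.2026, 0.0772]
eef_rot: [0.709, 0.705, -0.0, -0.0]
ft_force: [0.0, -0.5, 0.9]
width: 0.048
grip_force: 0.0
```

Emit:
{"op": "step_arm", "data": {"delta_pos": [[0,0,0],[0,0,0],[0,0,0],[0,0,0],[0,0,0],[0,0,0],[0,0,0]], "turn": [0,0,0,0,0,0,0], "grip": 1, "newtons": 20}}

```text
time: 5.25
ee_pos: [0.5141, 0.2032, 0.0778]
eef_rot: [0.709, 0.705, 0.0, 0.0]
ft_force: [-0.2, -0.3, 2.5]
width: 0.0174
grip_force: 20.0
```

Emit:
{"op": "step_arm", "data": {"delta_pos": [[0,0,0.4],[0,0,1],[0,0,1],[0,0,1],[0,0,1],[0,0,1],[0,0,1],[0,0,0.5],[0.2,-0.5,0],[0.2,-1,0],[0.2,-1,0],[0.2,-1,0]], "turn": [0,0,0,0,0,0,0,0,0,0,0,0]}}

```text
time: 6.45
ee_pos: [0.5337, 0.1132, 0.2485]
eef_rot: [0.709, 0.705, -0.001, -0.0]
ft_force: [-0.2, -0.3, -0.3]
width: 0.0176
grip_force: 20.0
```

Emit:
{"op": "step_arm", "data": {"delta_pos": [[0.2,-1,0],[0.2,-1,0],[0.2,-1,0],[0.2,-1,0],[0,-1,0],[0,-1,0],[0,-0.64,0],[0,0,0],[0,0,0],[0,0,0]], "turn": [0,0,0,0,0,0,0,0,0,0]}}

```text
time: 7.45
ee_pos: [0.5539, -0.0489, 0.2499]
eef_rot: [0.708, 0.706, 0.0, -0.0]
ft_force: [0.6, -0.0, -0.3]
width: 0.0173
grip_force: 20.0
```

```bash
python3 look.py w2.png
python3 - <<'E'
from h import *
def circ(P):
    A=np.c_[2*P[:,:2],np.ones(len(P))];s=np.linalg.lstsq(A,(P[:,:2]**2).sum(1),rcond=None)[0];return s[:2],np.sqrt(s[2]+s[0]**2+s[1]**2)
d=np.load('wrist.npz');P=d['W'].reshape(-1,3);C=d['im'].reshape(-1,3).astype(int)
m=(abs(P[:,0]-.554)<.05)&(abs(P[:,1]+.051)<.05)&(abs(P[:,2]-.14)<.006)
Q=P[m];print('collar wrist',m.sum(),cv2.minAreaRect((Q[:,:2]*1e3).astype(np.float32)),Q.min(0),Q.max(0))
for n in('side','top'):
    c=camera(n);W=cloud(c);P=W.reshape(-1,3);C=c['image'].reshape(-1,3).astype(int)
    m=(abs(P[:,0]-.554)<.04)&(abs(P[:,1]+.051)<.045)&(P[:,2]>.155)&(P[:,2]<.245)
    Q=P[m]; print(n,m.sum())
    # slices: visible surface mean per height
    for z in np.arange(.18,.245,.01):
        k=abs(Q[:,2]-z)<.005
        if k.sum()>3: print(z.round(3),k.sum(),Q[k].mean(0).round(4),np.ptp(Q[k,0]).round(4),((Q[k,0].max()+Q[k,0].min())/2).round(4))
    if n=='side': cv2.imwrite('pics/s2.png',cv2.resize(c['image'][130:300,240:420],(640,600),interpolation=cv2.INTER_CUBIC)[:,:,::-1])
E
```

```text
7.5 [ 0.5539 -0.0489  0.25  ] ytool yaw -0.2 z [ 1.e-04  5.e-04 -1.e+00] w 0.017384961134904734 gf 19.99594794586301 ft [ 0.19 -0.96 -0.9 ] q [ 0.57  0.23 -0.66  1.58  0.14  1.39 -0.1 ]
collar wrist 3607 ((553.4374389648438, -51.86527633666992), (74.19041442871094, 74.26194763183594), 9.697461128234863) [ 0.51500254 -0.08724127  0.13401027] [ 0.59211207 -0.01511357  0.14117974]
side 197
0.18 7 [ 0.5513 -0.0426  0.1835] 0.0135 0.5528
0.19 32 [ 0.5515 -0.043   0.1899] 0.0161 0.5517
0.2 32 [ 0.5515 -0.0435  0.2001] 0.0173 0.5529
0.21 32 [ 0.5514 -0.0426  0.2107] 0.0151 0.5521
0.22 30 [ 0.5519 -0.0433  0.2201] 0.0161 0.5524
0.23 31 [ 0.5527 -0.0434  0.2296] 0.0174 0.5534
0.24 33 [ 0.5522 -0.0426  0.2398] 0.0168 0.5533
top 0
```

View pics/s2.png

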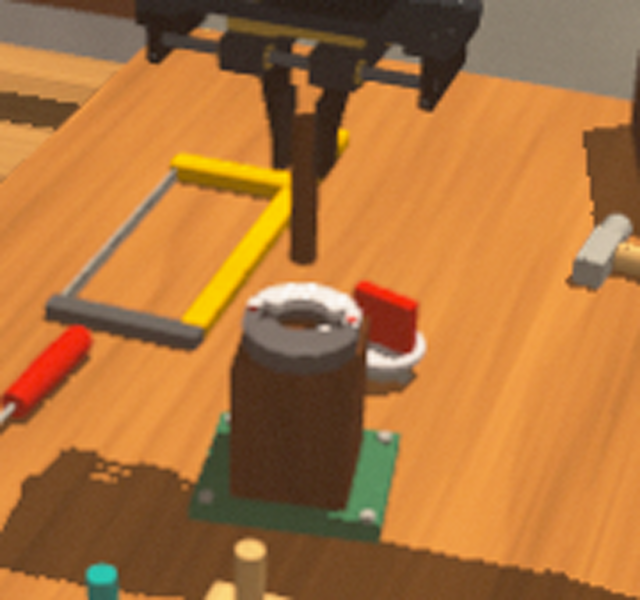

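The rod hangs upright above the mouth: its lower end is at crop (303,258) and the mouth at (303,312). I'll make a small y correction and go down while watching the force.

Emit:
{"op": "step_arm", "data": {"delta_pos": [[0.02,-0.05,0],[0,0,-0.6],[0,0,-0.6],[0,0,-0.6],[0,0,-0.4],[0,0,-0.4],[0,0,-0.2],[0,0,-0.2],[0,0,0]], "turn": [0,0,0,0,0,0,0,0,0]}}

```text
time: 8.5
ee_pos: [0.5543, -0.0517, 0.1746]
eef_rot: [0.709, 0.705, -0.0, -0.0]
ft_force: [-0.0, -0.4, -0.5]
width: 0.0174
grip_force: 20.0
```

Emit:
{"op": "step_arm", "data": {"delta_pos": [[0,0,-0.3],[0,0,-0.3],[0,0,-0.3],[0,0,-0.2],[0,0,0]], "turn": [0,0,0,0,0]}}

```text
time: 9.0
ee_pos: [0.5539, -0.0517, 0.1466]
eef_rot: [0.709, 0.705, -0.0, -0.001]
ft_force: [-0.2, 0.4, -0.8]
width: 0.0176
grip_force: 20.0
```

Emit:
{"op": "step_arm", "data": {"delta_pos": [[0,0,0],[0,0,0],[0,0,0],[0,0,0],[0,0,0],[0,0,0],[0,0,0.5],[0,0,1],[0,0,1],[0,0,1],[0,0,0.6]], "turn": [0,0,0,0,0,0,0,0,0,0,0], "grip": 0.3}}

```text
time: 10.1
ee_pos: [0.5551, -0.0515, 0.253]
eef_rot: [0.709, 0.705, 0.001, 0.001]
ft_force: [0.8, -0.4, -0.1]
width: 0.0612
grip_force: 0.0
```

```bash
python3 look.py w3.png
python3 - <<'E'
from h import *
d=np.load('wrist.npz');P=d['W'].reshape(-1,3)
m=(np.hypot(P[:,0]-.554,P[:,1]+.051)<.018)&(P[:,2]>.06)&(P[:,2]<.16)
print(m.sum(),np.histogram(P[m,2],bins=np.arange(.06,.165,.01)),P[m&(P[:,2]>.122)].mean(0) if m.any() else 0)
c=camera('top');W=cloud(c);P=W.reshape(-1,3)
m=(np.hypot(P[:,0]-.554,P[:,1]+.051)<.02)&(P[:,2]<.17);print('top',m.sum(),np.histogram(P[m,2],bins=np.arange(.06,.175,.01))[0])
E
```

```text
10.15 [ 0.5557 -0.0515  0.2546] ytool yaw -0.32 z [ 5.e-03 -8.e-04 -1.e+00] w 0.060929712537640776 gf 0.0 ft [ 1.14 -0.47  2.25] q [ 0.57  0.22 -0.65  1.57  0.14  1.39 -0.1 ]
1063 (array([  4,   8,  13,  30,  59, 570, 125, 254,   0,   0]), array([0.06, 0.07, 0.08, 0.09, 0.1 , 0.11, 0.12, 0.13, 0.14, 0.15, 0.16])) [ 0.55512181 -0.05262836  0.1300859 ]
top 0 [0 0 0 0 0 0 0 0 0 0 0]
```

View pics/w3.png

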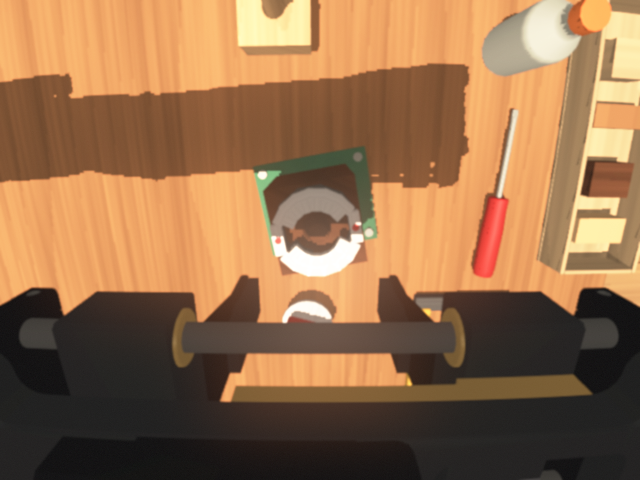

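The rod's top is down in the mouth, at pixel (317,225) and about z 0.132, so it is in the bore. Moving to the cap.

Emit:
{"op": "step_arm", "data": {"delta_pos": [[-0.06,-0.6,0],[-0.06,-0.6,0],[-0.06,-0.6,0],[-0.06,-0.6,0],[-0.06,-0.6,0],[-0.06,-0.6,0],[-0.06,-0.6,0],[-0.06,-0.6,0],[-0.06,-0.6,0],[0,-0.6,0],[0,0,0],[0,0,0]], "turn": [1,1,1,1,1,1,1,1,1,1,0.4,0], "grip": 0.2}}

```text
time: 11.4
ee_pos: [0.5404, -0.202, 0.2489]
eef_rot: [0.164, 0.987, 0.0, -0.001]
ft_force: [-0.3, 0.6, 0.4]
width: 0.0696
grip_force: 0.0
```

```bash
python3 look.py w4.png
cat > cap.py <<'E'
from h import *
d=np.load('wrist.npz');P=d['W'].reshape(-1,3);C=d['im'].reshape(-1,3).astype(int)
n=np.hypot(P[:,0]-.54,P[:,1]+.2015)<.06
for nm,m in(('shoulder',n&(abs(P[:,2]-.026)<.006)),('bar',n&(P[:,2]>.06)&(P[:,2]<.08)&(C[:,0]>2*C[:,1]))):
    Q=P[m];print(nm,len(Q),np.nanmean(Q,0),cv2.minAreaRect((Q[:,:2]*1e3).astype(np.float32)))
E
python3 cap.py
```

```text
11.45 [ 0.5406 -0.2015  0.2491] ytool yaw 71.11 z [-0.0012  0.001  -1.    ] w 0.0699057022678913 gf 0.0 ft [0.48 1.15 0.  ] q [ 0.86  0.29 -0.71  1.52  0.19  1.4   1.38]
shoulder 1779 [ 0.53814687 -0.20324761  0.02472099] ((539.7112426757812, -203.9345703125), (62.69411087036133, 62.28471755981445), 75.642333984375)
bar 586 [ 0.53800773 -0.20356544  0.06835737] ((539.3532104492188, -204.05999755859375), (12.096067428588867, 50.297508239746094), 71.33496856689453)
```

Emit:
{"op": "step_arm", "data": {"delta_pos": [[-0.03,-0.05,-0.68],[0,0,-1],[0,0,-1],[0,0,-1],[0,0,-1],[0,0,-1],[0,0,-1],[0,0,-1],[0,0,-0.6],[0,0,-0.4],[0,0,0],[0,0,0]], "turn": [0,0,0,0,0,0,0,0,0,0,0,0]}}

```text
time: 12.65
ee_pos: [0.5407, -0.2029, 0.0339]
eef_rot: [0.164, 0.987, -0.0, 0.0]
ft_force: [0.4, -0.4, -0.3]
width: 0.0698
grip_force: 0.0
```

Emit:
{"op": "step_arm", "data": {"delta_pos": [[0,0,0],[0,0,0],[0,0,0],[0,0,0],[0,0,0],[0,0,0],[0,0,0],[0,0,0],[0,0,0],[0,0,0]], "turn": [0,0,0,0,0,0,0,0,0,0], "grip": 1, "newtons": 55}}

```text
time: 13.65
ee_pos: [0.5401, -0.2029, 0.033]
eef_rot: [0.163, 0.987, 0.0, -0.0]
ft_force: [0.1, 0.0, -0.3]
width: 0.0135
grip_force: 55.0
```

Emit:
{"op": "step_arm", "data": {"delta_pos": [[0,0,0.5],[0,0,1],[0,0,1],[0,0,1],[0,0,1],[0,0,1],[0,0,1],[0,0,1],[0,0,1],[0,0,0.2],[0.1,1,0],[0.1,1,0]], "turn": [0,0,0,0,0,0,0,0,0,0,0.7,0.7]}}

```text
time: 14.85
ee_pos: [0.5448, -0.1528, 0.2504]
eef_rot: [0.079, 0.997, 0.0, -0.0]
ft_force: [0.1, 0.5, -1.0]
width: 0.0133
grip_force: 55.0
```

Emit:
{"op": "step_arm", "data": {"delta_pos": [[0.1,1,0],[0.1,1,0],[0.1,1,0],[0.06,1,0],[0,0.07,0],[0,0,0],[0,0,0],[0,0,0]], "turn": [0.7,0.7,0.7,0.7,0,0,0,0]}}

```text
time: 15.65
ee_pos: [0.554, -0.0525, 0.2504]
eef_rot: [-0.087, 0.996, -0.0, -0.0]
ft_force: [-0.6, -0.1, -1.1]
width: 0.0135
grip_force: 55.0
```

```bash
python3 look.py w5.png
python3 - <<'E'
from h import *
c=camera('side');np.savez('s5.npz',W=cloud(c),im=c['image'])
cv2.imwrite('pics/s5.png',cv2.resize(c['image'][130:300,240:420],(640,600),interpolation=cv2.INTER_CUBIC)[:,:,::-1])
P=cloud(c).reshape(-1,3);C=c['image'].reshape(-1,3).astype(int)
n=np.hypot(P[:,0]-.554,P[:,1]+.051)<.045
s=read_state()['ee_pos'][2]
red=n&(C[:,0]>2*C[:,1])&(P[:,2]>.2)
sh=n&(abs(P[:,2]-.2425)<.006)&~red
pl=n&(P[:,2]>.222)&(P[:,2]<.233)
for nm,m in(('bar',red),('sh',sh),('plug',pl)):
    Q=P[m]
    if len(Q)>5:print(nm,len(Q),Q.min(0).round(4),Q.max(0).round(4),Q.mean(0).round(4),cv2.minAreaRect((Q[:,:2]*1e3).astype(np.float32)))
W=np.load('wrist.npz');P=W['W'].reshape(-1,3);C=W['im'].reshape(-1,3).astype(int)
n=np.hypot(P[:,0]-.554,P[:,1]+.051)<.055
for nm,m in(('w sh',n&(abs(P[:,2]-.2425)<.006)),('w red',n&(C[:,0]>2*C[:,1])&(P[:,2]>.25)),('w collar',n&(abs(P[:,2]-.14)<.006))):
    Q=P[m]
    if len(Q)>5:print(nm,len(Q),Q.min(0).round(4),Q.max(0).round(4),cv2.minAreaRect((Q[:,:2]*1e3).astype(np.float32)))
E
```

```text
15.7 [ 0.5541 -0.0523  0.2504] ytool yaw 99.95 z [-4.e-04 -1.e-04 -1.e+00] w 0.013228591113610261 gf 54.970730289205676 ft [-0.81  0.05 -1.3 ] q [ 0.74  0.27 -0.86  1.57  0.21  1.4   1.6 ]
bar 188 [ 0.5281 -0.0589  0.2456] [ 0.5774 -0.0312  0.2849] [ 0.5508 -0.0447  0.2637] ((551.2734985351562, -43.48362350463867), (50.10670852661133, 17.859058380126953), 16.03995704650879)
sh 227 [ 0.5228 -0.073   0.2374] [ 0.5831 -0.0153  0.2482] [ 0.5488 -0.0354  0.2425] ((548.6100463867188, -40.663055419921875), (59.88162612915039, 43.826969146728516), 27.365766525268555)
plug 35 [ 0.5303 -0.0556  0.2225] [ 0.5722 -0.0328  0.2284] [ 0.547  -0.0412  0.2248] ((549.6995849609375, -41.9694709777832), (42.177955627441406, 16.417449951171875), 15.94379711151123)
w sh 4080 [ 0.5223 -0.0841  0.2365] [ 0.5646 -0.021   0.2485] ((541.80810546875, -54.47071838378906), (38.84623336791992, 63.68104553222656), 9.550247192382812)
w red 3177 [ 0.5206 -0.063   0.25  ] [ 0.5797 -0.0426  0.3327] ((549.9564819335938, -53.51002883911133), (59.560882568359375, 14.429300308227539), 10.299492835998535)
w collar 2525 [ 0.5148 -0.0891  0.134 ] [ 0.571  -0.0148  0.1419] ((540.884521484375, -54.17888259887695), (48.68163299560547, 75.31926727294922), 9.87305736541748)
```

View pics/s5.png

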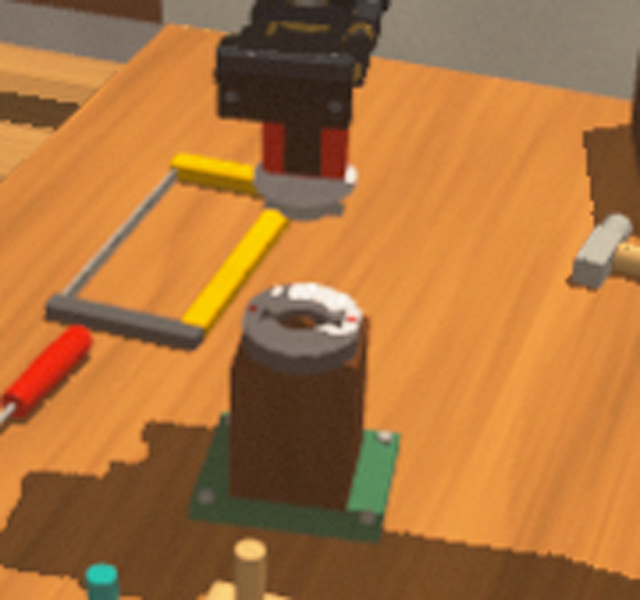

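View pics/w5.png

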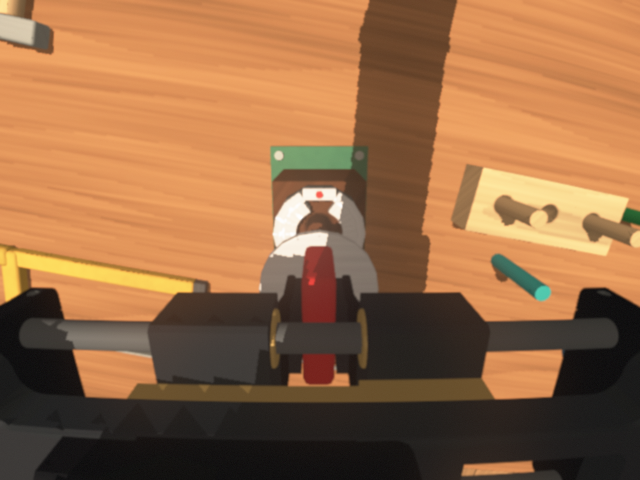

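Both views show the cap level over the mouth with the bar in line with the slots. In the wrist view the red dot is at (319,194) and the bar at (319,310). The offset is under 1 mm. Going down.

Emit:
{"op": "step_arm", "data": {"delta_pos": [[-0.01,0.03,-0.6],[0,0,-0.8],[0,0,-0.7],[0,0,-0.5],[0,0,-0.3],[0,0,-0.2],[0,0,-0.2],[0,0,0]], "turn": [0,0,0,0,0,0,0,0]}}

```text
time: 16.55
ee_pos: [0.5538, -0.0505, 0.1678]
eef_rot: [-0.088, 0.996, 0.0, -0.0]
ft_force: [-1.1, -0.3, -1.8]
width: 0.0136
grip_force: 55.0
```

Emit:
{"op": "step_arm", "data": {"delta_pos": [[0,0,-0.1],[0,0,-0.1],[0,0,-0.1],[0,0,0]], "turn": [0,0,0,0]}}

```text
time: 16.95
ee_pos: [0.5543, -0.0504, 0.1609]
eef_rot: [-0.088, 0.996, -0.0, 0.0]
ft_force: [-0.3, 0.1, 4.4]
width: 0.0137
grip_force: 55.0
```

The lugs are through the lip and the cap is on the spring. Pressing to flush.

Emit:
{"op": "step_arm", "data": {"delta_pos": [[0,0,-0.1],[0,0,-0.1],[0,0,-0.08],[0,0,-0.04],[0,0,0],[0,0,0]], "turn": [0,0,0,0,0,0]}}

```text
time: 17.55
ee_pos: [0.5546, -0.0502, 0.1535]
eef_rot: [-0.088, 0.996, -0.0, 0.001]
ft_force: [-1.3, 0.5, 8.6]
width: 0.0138
grip_force: 55.0
```

Emit:
{"op": "step_arm", "data": {"delta_pos": [[0,0,-0.04],[0,0,-0.04],[0,0,0],[0,0,0]], "turn": [0,0,0,0]}}

```text
time: 17.95
ee_pos: [0.5547, -0.0502, 0.1528]
eef_rot: [-0.088, 0.996, -0.0, 0.001]
ft_force: [-6.9, -0.1, 20.7]
width: 0.0135
grip_force: 55.0
```

The cap is flush (force jump to 20 N). Twisting clockwise.

Emit:
{"op": "step_arm", "data": {"delta_pos": [[0,0,0],[0,0,0],[0,0,0],[0,0,0]], "turn": [-0.5,-0.5,-0.5,-0.5]}}

```text
time: 18.35
ee_pos: [0.5551, -0.0501, 0.1528]
eef_rot: [0.033, 0.999, -0.0, 0.001]
ft_force: [-4.1, 0.7, 18.5]
width: 0.0135
grip_force: 55.0
```

Emit:
{"op": "step_arm", "data": {"delta_pos": [[0,0,0],[0,0,0],[0,0,0],[0,0,0],[0,0,0],[0,0,0],[0,0,0],[0,0,0],[0,0,0],[0,0,0],[0,0,0],[0,0,0]], "turn": [-0.8,-0.8,-0.8,-0.8,-0.8,-0.8,-0.8,-0.8,-0.8,-0.8,-0.8,0]}}

```text
time: 19.55
ee_pos: [0.5558, -0.0508, 0.1528]
eef_rot: [0.533, 0.846, 0.001, 0.002]
ft_force: [0.6, -1.4, 14.4]
width: 0.0134
grip_force: 55.0
```

Emit:
{"op": "step_arm", "data": {"delta_pos": [[0,0,0],[0,0,0],[0,0,0],[0,0,0]], "turn": [-0.8,-0.6,0,0]}}

```text
time: 19.95
ee_pos: [0.5558, -0.0508, 0.1529]
eef_rot: [0.601, 0.799, 0.001, 0.002]
ft_force: [1.1, -1.0, 15.0]
width: 0.013
grip_force: 55.0
```

```bash
python3 look.py w6.png
python3 - <<'E'
from h import *
c=camera('side')
cv2.imwrite('pics/s6.png',cv2.resize(c['image'][130:300,240:420],(640,600),interpolation=cv2.INTER_CUBIC)[:,:,::-1])
print(read_state()['torque'])
W=np.load('wrist.npz');P=W['W'].reshape(-1,3);C=W['im'].reshape(-1,3).astype(int)
n=np.hypot(P[:,0]-.554,P[:,1]+.051)<.05
for nm,m in(('sh',n&(abs(P[:,2]-.146)<.003)),('red',n&(C[:,0]>2*C[:,1])&(P[:,2]>.155))):
    Q=P[m]
    if len(Q)>5:print(nm,len(Q),np.median(Q,0),cv2.minAreaRect((Q[:,:2]*1e3).astype(np.float32)))
E
```

```text
20.0 [ 0.5558 -0.0509  0.1528] ytool yaw 16.16 z [ 0.0048 -0.0012 -1.    ] w 0.013321763886366817 gf 54.98784957904718 ft [-0.   -1.05 14.5 ] q [ 0.54  0.29 -0.62  1.71  0.18  1.19  0.15]
[-0.36630729 -0.12771905 -0.00298479]
sh 3853 [ 0.5476226  -0.03623795  0.14465303] ((552.14599609375, -39.28284454345703), (63.939090728759766, 38.39558029174805), 16.740772247314453)
red 3207 [ 0.55236024 -0.03622594  0.18806339] ((557.8375854492188, -39.53766632080078), (70.16131591796875, 38.1222038269043), 72.73188781738281)
```

View pics/s6.png

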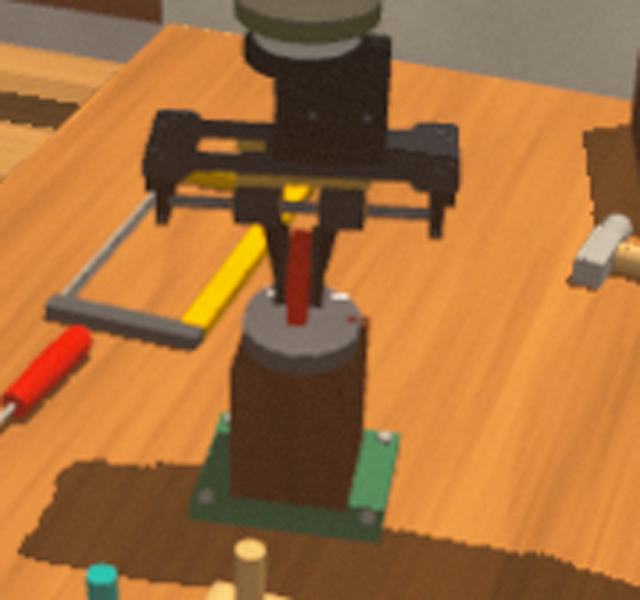

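The side view shows the cap seated flush on the collar at (300,320), with the bar turned across the slots (about 84° twist) and still gripped. The press force is about 15 N, so I'm handing in.

```bash
python3 -c "
from bench import *
print(close_job())"
```

```text
the job is handed in; nothing more can be done
None
```

The job is handed in: the dark blank is in the bore and the cap is flush on the collar, twisted about 84° clockwise and held at about 55 N grip; the only handoff reply was that it was received, with no verdict.

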